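# Spin and index the plate turntable

## Robot

A 6-joint arm with a two-finger parallel gripper is mounted at the origin on a cart in front of the work surface, level with it; the furniture and walls round the work are solid. World frame = base frame: x ahead of the robot, y to its left, z up, the work surface at z = 0. Lengths are in m, angles in rad, forces in N, time in s.
With the tool pointing down it reaches from about 0.275 to 0.875 m from the base axis. Payload 12.5 kg.
Tool frame: the origin (TCP) lies midway between the tips of the shut fingers; the grasp point (between the pads) lies 19 mm behind it; z points along the fingers, y is the line along which they close (so a half turn about z gives the same grasp; the last joint's range is limited). The gripper opens to 85 mm and grips with 20 to 120 N. Pads are 22 mm wide; open, the fingers measure 114 mm over their backs; the gripper's body (76 mm by 85 mm) begins 54 mm behind the grasp point. The pads swing forward as they close: fully open they stand 13 mm farther back than shut.
Start: joints at [1.118, 0.351, 1.652, -0, 1.139, -0.085], TCP at [0.198, 0.513, 0.231] pointing down, gripper open.
Joint ranges: [-2.75, 2.75], [-0.79, 2.1], [0.01, 2.65], [-1.57, 4.71], [0.07, 3.14], [-2.87, 2.87]. Speed limits (rad/s): [2.22, 2.22, 2.79, 3.14, 3.14, 3.14].

## Interface

Orientations are given as a unit quaternion [x, y, z, w].
In Python, from cell import r gives the robot as it stands. Calls block until the motion is done:
- r.move_to(position, orientation): joint-space move of the TCP to a pose.
- r.move_linear(position, rot=None, vel=0.15): straight line of the TCP; rot=None keeps the orientation; vel is the mean speed in m/s.
- r.set_joints(angles): joint-space move.
- r.set_gripper(opening, squeeze=None): opening from 0.0 (shut) to 1.0 (fully open); squeeze is the grip in N (None keeps the last); returns when the fingers have stopped.
- r.sleep(seconds).
- r.inverse_kinematics(position, orientation): joint angles nearest the present ones, or None.
- r.get_obs(): the state.
- r.get_image(name): name is "scene" or "top" or "wrist"; returns a dict with "pixels" (384x512x3 uint8, red, green, blue), "depth" (384x512 float32, m along the optical axis (not along the pixel's ray), 0 where there is no reading), "fx", "fy", "cx", "cy" (pixels), "D" ([k1, k2, p1, p2, k3] as OpenCV has them; the pictures are not rectified), "camera_from_world" (4x4, takes a point from world to camera coordinates); the wrist camera has in their place "mount" (4x4, takes a point from camera to tool coordinates, whose origin is the TCP and whose axes are the flange's). Camera axes: x right, y down, z forward; pixel columns grow to the right and rows downward; lengths in m; the calibration is good to about 2 mm. A picture is of the moment at which its call begins: read the wrist's pose just before it.
A pose or a line that the arm cannot do raises r.PlanningError and nothing moves.
- r.hand_in(): hands the job in; it is judged then, once.
Trained networks look in a picture, given as the dict that the camera call returned (one of the last four; its "shot" number tells which), for a name from the list of things; names that differ only in an ending like _2 or _b are one class to them, and where a whole thing is asked for, a point or a joint stands for the part that bears it (a point fixed in the world has none). Each returns a list of dicts, best first, with "score" (0 to 1); they miss things now and then, are a little off and sometimes report something else, mostly with a low value. They report only what shows in the picture. A call takes as long as a camera call.
- r.find_in(picture, label): "location" ([column, row] as shares, 0 to 1, of the picture: columns of its width, rows of its height, amid what is visible of it).
- r.cut_out(picture, label): "region" (384x512 bool, what is visible of it) and "location" ([column, row] as shares, 0 to 1, of the picture: columns of its width, rows of its height, amid what is visible of it).
- r.landmark_of(picture, label): "location" ([column, row] as shares, 0 to 1, of the picture: columns of its width, rows of its height: a listed point, or the origin of a listed thing).
The state is a dict: "t": time; "q": joint angles; "qvel": joint speeds; "effort": joint torques, N m; "tool_pos": TCP position; "ee_rot": TCP orientation; "contact_force": force on the tool from outside, world axes, zero at the start; "torque": the same for the moment, N m; "opening": opening from 0.0 (shut) to 1.0 (fully open); "finger_force": force on a finger pad.
Only numpy, scipy, OpenCV 4.12 (cv2) and the standard library are available. Lean on these libraries where they do the work, as an engineer would, in place of code of your own. Each camera call takes 0.05 s, during which the arm holds its last target. There are 200 camera calls.

## Task

Check that the plate turntable runs freely: with a fingertip, flick it round counter-clockwise (seen from above) and let go, so that its index tongue sweeps past the pointer at least once while nothing touches it. Then, when the tongue next comes round or on a later turn, brake the platter with a fingertip so that it stands still with the tongue lined up with the pointer, and take the hand away. Do not disturb the small things standing about.

Things in the scene. Friction and masses are not known exactly. Their poses are not given: they have to be found in the camera images.
- turntable: Plate turntable: grey cast foot, 136 mm wide, fixed to the worktop, carrying a free-running bare-metal disc, the platter, 200 mm across, 12 mm thick. Origin on the platter's axis at worktop height; its own -x axis points from there to the pointer, z up. A tall glass balance stands close to its left (seen from the robot), a tall dark cabinet to the right of the worktop: reach in from the front.
- platter_top (a point): Centre of the platter's flat top, 50 mm above the worktop. Here: rubber mat 90 mm across, 1 mm high, and bearing cap 18 mm across, 4 mm high. Four steel posts to flick against, 12 mm thick, 24 mm high, stand 60 mm from the axis at 45, 135, 225, 315 degrees from the tongue. Outside them, 66 to 100 mm from the axis, the top is a flat bare ring, good to press on. Turns with the platter.
- index_mark (a point): Outer end of the index tongue, 107 mm from the axis, 50 mm above the worktop: flat dark steel tongue 10 mm wide, flush with the platter's top (within 1 mm), sticking 7 mm out of its rim; a dark line runs inward from it. Turns with the platter.
- pointer_tip (a point): Tip of the fixed pointer, 110 mm from the axis and 50 mm above the worktop: a 7 mm thick steel pin pointing inward at the axis, on a grey upright 16 mm wide, 47 mm high, 130 mm from the axis. Nothing of it stands above the platter's top.
- platter (a joint): Platter angle in rad, not wrapped, grows counter-clockwise seen from above; at 0 and each multiple of 2 pi the tongue is at the pointer. No end stops. Left alone it slows with a time constant of about 12 s plus about 0.05 rad/s each second (mass is hidden, 0.45 to 0.75 kg): from 3 rad/s it runs 3 to 4 turns in 20 s. A fingertip pressed on the top with a few newtons stops it at once from 1 rad/s.
- vial: Empty glass vial, 27 mm across, 47 mm high, loose bystander; origin at its underside.
- beaker: Small glass beaker, 49 mm across, 58 mm high, loose bystander; origin at its underside.
- timer: White kitchen-type timer with a dial, 44x62x52 mm, loose bystander; origin at its underside.
- check_weight: Small metal calibration weight with a knob, 21 mm across, 26 mm high, loose bystander; origin at its underside.
- tape: Roll of tape lying flat, 103 mm across, 25 mm high, loose bystander; origin at its underside.

How it is judged:
By the outcome, as a careful person would: the job done as asked, in the order asked, and still so for the second after the job is handed in, with the robot touching nothing.
It also fails if it takes over 72 s, if anything falls off the work surface, if the arm or the gripper's body presses on something with over 40 N, if the wrist force passes 120 N, or if a joint passes its speed limit or range.

## Working session

There is one attempt and no reset: what is moved stays moved. The work goes in short steps, each a Python script; the robot and the scene stay as the last script left them, time stands still between calls to the robot, and variables do not carry over. Pictures are saved under pics/ and viewed, at most 10 in all, crops included, and the job is handed in when it is done.

```bash
ls; mkdir -p pics; cat > h.py <<'E'
import numpy as np, cv2
from cell import r
def world(p, uv, z=None):
    """pixel -> world; on plane z or by depth"""
    K=np.array([[p["fx"],0,p["cx"]],[0,p["fy"],p["cy"]],[0,0,1]])
    n=cv2.undistortPoints(np.array([[uv]],float),K,np.array(p["D"],float))[0,0]
    T=np.linalg.inv(np.array(p["camera_from_world"])); d=T[:3,:3]@np.array([n[0],n[1],1]); o=T[:3,3]
    if z is None:
        return o+d*p["depth"][int(uv[1]),int(uv[0])]
    return o+d*(z-o[2])/d[2]
def px(l): return [l[0]*512,l[1]*384]
E
python3 - <<'E'
from h import *
for n in ("scene","top"):
    p=r.get_image(n); cv2.imwrite(f"pics/{n}1.png",p["pixels"][:,:,::-1])
    for l,z in (("turntable",0),("platter_top",.05),("index_mark",.05),("pointer_tip",.05),("vial",0),("beaker",0),("timer",0),("check_weight",0),("tape",0)):
        for d in r.landmark_of(p,l)[:2]: print(n,l,round(d["score"],2),np.round(px(d["location"])),world(p,px(d["location"]),z).round(4))
o=r.get_obs();print(o["t"],o["ee_rot"],o["tool_pos"],o["contact_force"],o["opening"])
E
```

```text
cell.py
pics
scene turntable 0.6 [293. 184.] [ 0.5311 -0.0886  0.    ]
scene platter_top 0.9 [290. 177.] [ 0.5358 -0.0736  0.05  ]
scene index_mark 0.63 [257. 170.] [ 0.6279 -0.039   0.05  ]
scene index_mark 0.54 [171. 187.] [0.7904 0.1463 0.05  ]
scene pointer_tip 0.84 [312. 208.] [ 0.4316 -0.024   0.05  ]
scene vial 0.41 [251. 156.] [ 0.6923 -0.0999  0.    ]
scene beaker 0.54 [304. 144.] [ 0.5843 -0.2328  0.    ]
scene timer 0.67 [171. 189.] [0.8177 0.1316 0.    ]
scene check_weight 0.51 [309. 210.] [ 0.4474 -0.0396  0.    ]
scene check_weight 0.45 [254. 169.] [ 0.6582 -0.0653  0.    ]
scene tape 0.6 [277. 282.] [0.403  0.1878 0.    ]
top turntable 0.69 [284. 202.] [ 0.5256 -0.07    0.    ]
top turntable 0.28 [316. 150.] [ 0.6575 -0.159   0.    ]
top platter_top 0.91 [291. 196.] [ 0.5348 -0.0829  0.05  ]
top index_mark 0.83 [273. 158.] [ 0.6288 -0.0427  0.05  ]
top pointer_tip 0.84 [269. 238.] [ 0.4349 -0.0267  0.05  ]
top vial 0.59 [291. 142.] [ 0.6823 -0.0947  0.    ]
top vial 0.42 [271. 237.] [ 0.4392 -0.0342  0.    ]
top beaker 0.48 [343. 176.] [ 0.5885 -0.2255  0.    ]
top timer 0.64 [206.  95.] [0.815 0.126 0.   ]
top check_weight 0.62 [319. 149.] [ 0.6614 -0.1655  0.    ]
top tape 0.7 [180. 250.] [0.4113 0.1958 0.    ]
top tape 0.16 [295. 140.] [ 0.6875 -0.1031  0.    ]
1.0 [ 1.82875253e-01  9.83136125e-01 -2.56685187e-05 -1.52690077e-05] [0.1977147  0.5132062  0.23127952] [-0.4986915   0.28442199 -0.00699661] 1.0011147396890139
```

View pics/scene1.png

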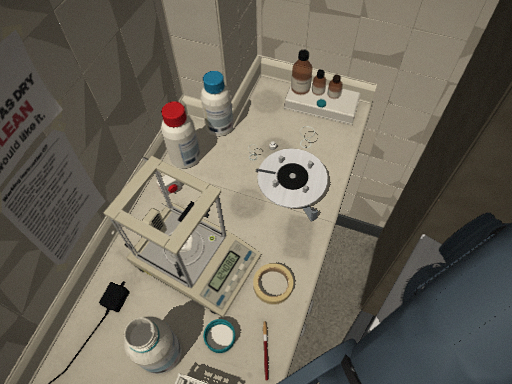

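View pics/top1.png

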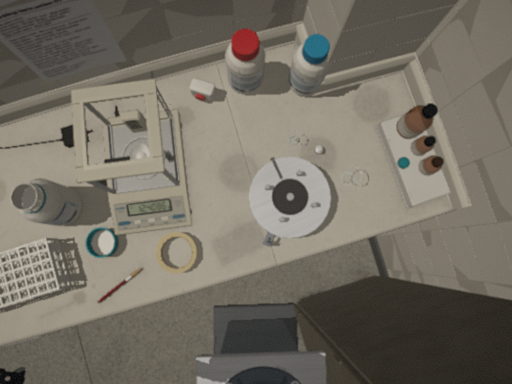

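The pictures show the platter centred near top px (291,196), its tongue at (273,158), and the pointer at (269,238). The balance is to the left at cols 75–190. It lies in the arm's way from the start pose, so I'll check the obstacle heights first.

```bash
cat >> h.py <<'E'
def cloud(p):
    v,u=np.mgrid[0:384:2,0:512:2]; uv=np.stack([u.ravel(),v.ravel()],1).astype(float)
    K=np.array([[p["fx"],0,p["cx"]],[0,p["fy"],p["cy"]],[0,0,1]])
    n=cv2.undistortPoints(uv[:,None],K,np.array(p["D"],float))[:,0]
    d=p["depth"][v.ravel(),u.ravel()]; ok=d>0
    c=np.c_[n*d[:,None],d][ok]; T=np.linalg.inv(np.array(p["camera_from_world"]))
    return c@T[:3,:3].T+T[:3,3]
E
python3 - <<'E'
from h import *
C=np.vstack([cloud(r.get_image(n)) for n in ("scene","top")])
print("height map (cm), rows x .15...9, cols y .45..-.40")
ys=np.arange(.45,-.41,-.05); print("      ",*[f"{y:5.2f}" for y in ys])
for x in np.arange(.15,.91,.05):
    row=[]
    for y in ys:
        m=(abs(C[:,0]-x)<.025)&(abs(C[:,1]-y)<.025); row.append(f"{100*C[m,2].max():5.0f}" if m.any() else "    .")
    print(f"{x:5.2f} ",*row)
Z=[0,1,0,0]
for nm,q in (("yX",[2**.5/2,2**.5/2,0,0]),("yX2",[2**.5/2,-2**.5/2,0,0]),("yY",[0,1,0,0]),("yY2",[1,0,0,0])):
    for P in ([.5,.0,.06],[.3,.1,.35],[.45,-.05,.28]):
        s=r.inverse_kinematics(P,q); print(nm,P,None if s is None else np.round(s,2))
p=r.get_image("wrist"); print(np.round(p["mount"],3),p["fx"])
E
```

```text
height map (cm), rows x .15...9, cols y .45..-.40
        0.45  0.40  0.35  0.30  0.25  0.20  0.15  0.10  0.05  0.00 -0.05 -0.10 -0.15 -0.20 -0.25 -0.30 -0.35 -0.40
 0.15    -89    63    66    68    69    68     0     0     0     0     0     0    53    53     .     .     .     .
 0.20     58    60    61   -89   -89   -89   -89   -89   -89   -89   -89   -89   -89    53    53    53    52    52
 0.25     57     1     0    -0   -90   -89   -89   -89   -89   -89   -89   -89   -89   -89   -89   -89    42    52
 0.30      0     1     1     0     1     1     0    -0   -89   -89   -89   -89   -89   -88   -89   -89   -89   -89
 0.35      7     0     1     1     3     3     3     0     0     1     0    -1   -88   -89   -89   -89   -89   -89
 0.40      1     4     4     0     3     2     3     1     1     5     5     1     1     1     0   -89   -89   -89
 0.45      1     4     5     5     5     5     4     0     1     5     7     5     6     1     0     0     1     0
 0.50     21     1     7     7     7     7     6     0     0     5     8     6     8     5     0     1     0     5
 0.55     21   
[... 962 characters left out ...]

yX [0.3, 0.1, 0.35] [ 0.17 -0.23  1.98 -0.    1.39  0.17]
yX [0.45, -0.05, 0.28] [-0.21  0.12  1.83 -0.    1.2  -0.21]
yX2 [0.5, 0.0, 0.06] None
yX2 [0.3, 0.1, 0.35] None
yX2 [0.45, -0.05, 0.28] None
yY [0.5, 0.0, 0.06] [-0.09  0.52  1.91 -0.    0.72 -1.66]
yY [0.3, 0.1, 0.35] [ 0.17 -0.23  1.98 -0.    1.39 -1.4 ]
yY [0.45, -0.05, 0.28] [-0.21  0.12  1.83 -0.    1.2  -1.78]
yY2 [0.5, 0.0, 0.06] [-0.09  0.52  1.91 -0.    0.72  1.48]
yY2 [0.3, 0.1, 0.35] [ 0.17 -0.23  1.98 -0.    1.39  1.74]
yY2 [0.45, -0.05, 0.28] [-0.21  0.12  1.83 -0.    1.2   1.36]
[[-0.001 -0.961 -0.278  0.071]
 [ 1.    -0.001  0.     0.   ]
 [-0.001 -0.278  0.961 -0.142]
 [ 0.     0.     0.     1.   ]] 273.8712294701191
```

```bash
cat >> h.py <<'E'
from scipy.spatial.transform import Rotation as R
Q=[2**.5/2,2**.5/2,0,0]
def wrist():
    o=r.get_obs(); p=r.get_image("wrist"); T=np.eye(4)
    T[:3,:3]=R.from_quat(o["ee_rot"]).as_matrix(); T[:3,3]=o["tool_pos"]
    p["camera_from_world"]=np.linalg.inv(T@np.array(p["mount"])); return p
def rect(p,c=(.535,-.08),half=.16,n=640,z=.05):
    """orthophoto of plane z: col grows with -y, row grows with -x"""
    g=np.linspace(-half,half,n); X,Y=np.meshgrid(-g,-g,indexing="ij")
    P=np.stack([c[0]+X,c[1]+Y,np.full_like(X,z)],-1).reshape(-1,3)
    M=np.array(p["camera_from_world"]); K=np.array([[p["fx"],0,p["cx"]],[0,p["fy"],p["cy"]],[0,0,1]])
    uv=cv2.projectPoints(P,cv2.Rodrigues(M[:3,:3])[0],M[:3,3].copy(),K,np.array(p["D"],float))[0].reshape(n,n,2).astype(np.float32)
    return cv2.remap(p["pixels"],uv[...,0],uv[...,1],cv2.INTER_LINEAR)
E
python3 - <<'E'
from h import *
q=list(r.get_obs()["q"]); s=r.inverse_kinematics([.3,.1,.35],Q)
r.set_joints([q[0],s[1],s[2],s[3],s[4],q[5]])
print(r.get_obs()["t"])
r.move_to([.52,-.13,.30],Q); print(r.get_obs()["t"])
p=wrist(); t=r.get_image("top")
for n,pp in (("wrist",p),("top",t)):
    for l in ("platter_top","index_mark","pointer_tip"):
        for d in r.landmark_of(pp,l)[:1]: print(n,l,round(d["score"],2),np.round(px(d["location"])),world(pp,px(d["location"]),.05).round(4))
a=rect(p)[:,:,::-1]
cv2.imwrite("pics/w2.png",p["pixels"][:,:,::-1]); cv2.imwrite("pics/rect.png",cv2.resize(a,(600,600)))
np.save("rw.npy",a)
r.set_gripper(0.0,20)
print(r.get_obs()["t"])
E
```

```text
2.175
4.35
wrist platter_top 0.95 [268. 124.] [ 0.5332 -0.0793  0.05  ]
wrist index_mark 0.97 [338.  92.] [ 0.6291 -0.0354  0.05  ]
wrist pointer_tip 0.68 [195.  86.] [ 0.4329 -0.0283  0.05  ]
top index_mark 0.59 [270. 155.] [ 0.6378 -0.0361  0.05  ]
top pointer_tip 0.6 [270. 236.] [ 0.4396 -0.0294  0.05  ]
5.5167
```

View pics/rect.png

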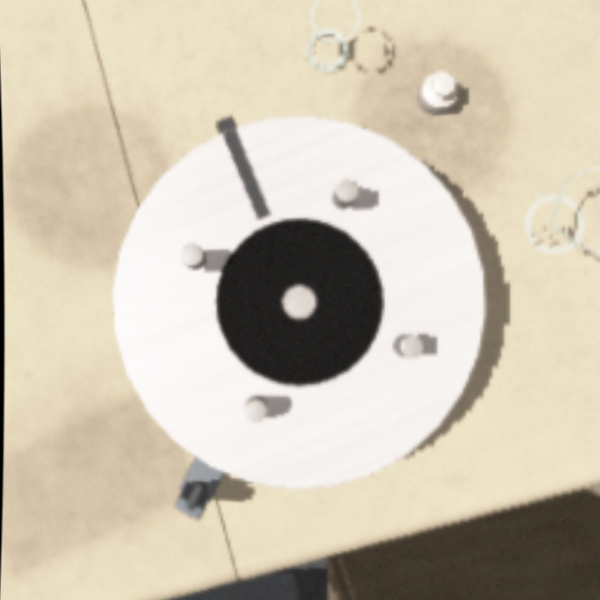

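The orthophoto shows the platter centred at px (300,302) with a 186 px radius. The tongue is at (225,120), and the pointer sits around (195,490). I'll zoom in on the pointer.

```bash
python3 - <<'E'
import cv2,numpy as np
a=np.load("rw.npy"); c=a[460:580,160:280]
c=cv2.resize(c,(600,600),interpolation=cv2.INTER_CUBIC)
# overlay candidate rays from the centre (320,322) in 640 px frame at 150,152,154 deg, r=100..138 mm
for ang,col in ((149,(0,0,255)),(152,(0,255,0)),(155,(255,0,0))):
    e=[(320-r_*np.sin(np.radians(ang))/.5,322-r_*np.cos(np.radians(ang))/.5) for r_ in (96,140)]
    e=[tuple(int((v-o)*5) for v,o in zip(q,(160,460))) for q in e]; cv2.line(c,*e,col,1)
cv2.imwrite("pics/ptr.png",c)
E
```

```text
(no output)
```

View pics/ptr.png

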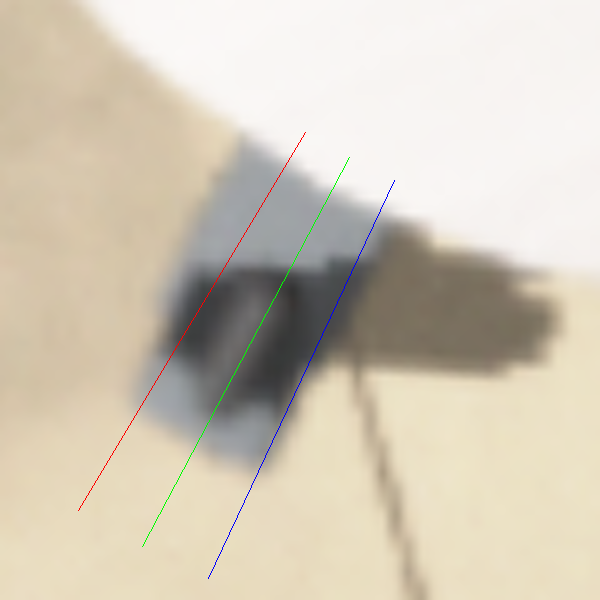

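```bash
cat >> h.py <<'E'
def mat_centre(a,c,half=.16,n=640):
    """centre of the black mat in an orthophoto on its plane"""
    m=(a.max(2)<60).astype(np.uint8); k,l,s,g=cv2.connectedComponentsWithStats(m)
    yy,xx=np.mgrid[:n,:n]
    i=min((i for i in range(1,k) if s[i,4]>8000), key=lambda i:np.hypot(g[i][0]-n/2,g[i][1]-n/2))
    (u,v),ax,_=cv2.fitEllipse(cv2.convexHull(np.argwhere(l==i)[:,::-1].astype(np.int32)))
    st=2*half/(n-1); return np.array([c[0]+half-v*st,c[1]+half-u*st]),np.array(ax)*st
E
python3 - <<'E'
from h import *
ds=lambda a,c:np.degrees(np.arctan2(a[1]-c[1],a[0]-c[0]))
for i,P in enumerate(([.47,-.12,.15],[.44,-.10,.19])):
    r.move_to(P,Q); p=wrist(); a=rect(p); c,ax=mat_centre(rect(p,z=.051),(.535,-.08)); print("centre",c.round(4),ax.round(4))
    for l in ("platter_top","index_mark","pointer_tip"):
        for d in r.landmark_of(p,l)[:1]:
            w=world(p,px(d["location"]),.05); print(l,round(d["score"],2),np.round(px(d["location"])),w.round(4),ds(w,c).round(2))
    np.savez(f"v{i}.npz",a=a,c=c)
    # close orthophoto of the pointer, 5 px/mm, with the ray grid
    q=(.434,-.03); b=np.ascontiguousarray(rect(p,c=q,half=.03,n=400)[:,:,::-1])
    for ang,col in ((150,(0,0,255)),(152,(0,255,0)),(154,(255,0,0))):
        e=[c+k*np.array([np.cos(np.radians(ang)),np.sin(np.radians(ang))]) for k in (.125,.145)]
        e=[(int(200+(q[1]-y)*400/.06),int(200+(q[0]-x)*400/.06)) for x,y in e]; cv2.line(b,*e,col,1)
    cv2.imwrite(f"pics/ptr{i}.png",b)
b=np.hstack([cv2.imread(f"pics/ptr{i}.png") for i in (0,1)]); cv2.imwrite("pics/ptrs.png",b); print(r.get_obs()["t"])
E
```

```text
centre [ 0.5336 -0.0798] [0.0873 0.0877]
platter_top 0.8 [328. 142.] [ 0.5326 -0.0778  0.05  ] 117.75
index_mark 0.64 [440.  97.] [ 0.6297 -0.0383  0.05  ] 23.41
pointer_tip 0.68 [218.  83.] [ 0.4371 -0.0285  0.05  ] 152.02
centre [ 0.5335 -0.0797] [0.0869 0.0874]
platter_top 0.84 [346. 158.] [ 0.5326 -0.0791  0.05  ] 148.23
index_mark 0.67 [445. 120.] [ 0.6345 -0.0385  0.05  ] 22.16
6.925
```

View pics/ptrs.png

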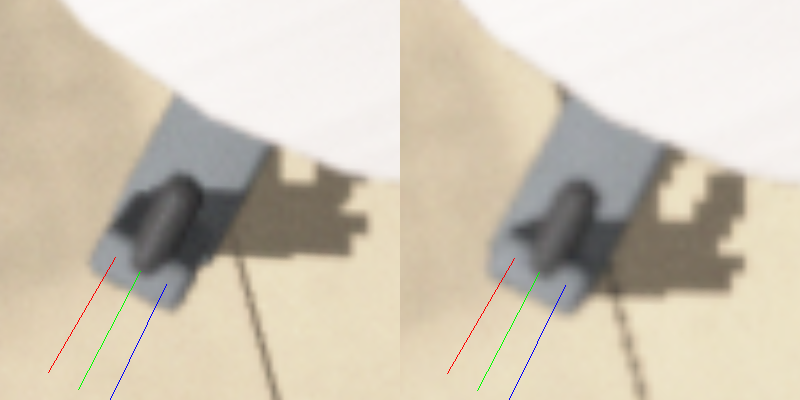

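The pointer's pin lies on the 152.0° ray from the axis (tip near px (182,185)), and the axis is at (0.5335, −0.0797). Next I'll probe the press height.

```bash
cat >> h.py <<'E'
C0=np.array([.5335,-.0797]); PT=152.0
def pol(rad,deg,z): return [C0[0]+rad*np.cos(np.radians(deg)),C0[1]+rad*np.sin(np.radians(deg)),z]
PR=lambda z: pol(.085,88,z)
E
python3 - <<'E'
from h import *
r.move_to(PR(.12),Q); r.move_linear(PR(.058)); r.sleep(.2)
o=r.get_obs(); f0=np.array(o["contact_force"]); print(o["t"],o["opening"],f0.round(2),np.array(o["tool_pos"]).round(4))
for z in np.arange(.055,.044,-.0005):
    r.move_linear(PR(z),vel=.02); o=r.get_obs(); f=np.array(o["contact_force"])-f0
    print(round(z,4),round(o["tool_pos"][2],4),f.round(2),round(o["t"],2))
    if f[2]>5: break
t=[]
for k in range(2):
    t0=r.get_obs()["t"]; r.move_linear(PR(.058),vel=.05); t1=r.get_obs()["t"]; 
    if k==0: r.move_linear(PR(z),vel=.05); o=r.get_obs(); print("up",t1-t0,"press",o["t"]-t1,np.array(o["contact_force"])-f0)
t=r.get_image("top"); c,ax=mat_centre(rect(t,z=.051),(.535,-.08)); print(c,ax)
cv2.imwrite("pics/top3.png",rect(t,c=c)[:,:,::-1][20:620,20:620])
E
```

```text
8.375 0.004940366284663356 [-0.48  0.57  0.25] [0.537  0.0051 0.0591]
0.055 0.055 [ 0.57 -0.71 -1.1 ] 8.68
0.0545 0.0545 [-0.72 -0.64 -0.88] 8.93
0.054 0.054 [ 1.21 -0.23 -0.57] 9.18
0.0535 0.0535 [ 1.91 -0.61 -0.25] 9.43
0.053 0.053 [ 0.56 -0.96 -0.07] 9.68
0.0525 0.0525 [ 0.91 -1.02 -0.31] 9.93
0.052 0.0519 [ 0.43 -0.88 -0.69] 10.18
0.0515 0.0515 [ 0.46 -0.4  -0.1 ] 10.43
0.051 0.0509 [-0.52 -0.5  -0.57] 10.68
0.0505 0.0505 [ 0.18 -0.19  0.6 ] 10.93
0.05 0.0501 [ 0.86 -0.67  1.  ] 11.18
0.0495 0.05 [ 0.37 -1.19  5.34] 11.43
up 0.3166999999999991 press 0.3165999999999993 [ 0.3028845   0.31217233 12.4132388 ]
[ 0.45572839 -0.04216089] [0.1132953  0.19622977]
```

View pics/top3.png

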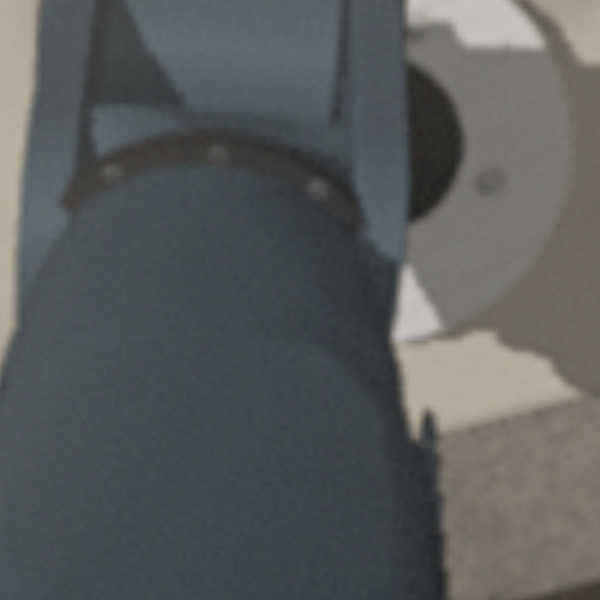

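Contact is at z = 0.0500. The arm hides the platter from the top camera, so I'll turn the hand (tool y along world y). From there the wrist camera sees the pointer while the finger hovers at 200°. Next I'll write and check the tongue-angle tracker.

```bash
cat >> h.py <<'E'
QY=[0,1,0,0]
PR=lambda z: pol(.085,200,z)
RR=np.arange(.070,.100,.002); AA=np.arange(0,360,.5)
def tongue(p):
    """tongue angle in world deg (and contrast) from the dark line across the bare ring"""
    A,B=np.meshgrid(np.radians(AA),RR)
    P=np.stack([C0[0]+B*np.cos(A),C0[1]+B*np.sin(A),np.full_like(A,.05)],-1).reshape(-1,3)
    M=np.array(p["camera_from_world"]); K=np.array([[p["fx"],0,p["cx"]],[0,p["fy"],p["cy"]],[0,0,1]])
    ok=(P@M[2,:3]+M[2,3]>.03)
    uv=cv2.projectPoints(P,cv2.Rodrigues(M[:3,:3])[0],M[:3,3].copy(),K,np.array(p["D"],float))[0].reshape(-1,2).astype(np.float32)
    ok&=(uv[:,0]>1)&(uv[:,0]<510)&(uv[:,1]>1)&(uv[:,1]<382)
    g=cv2.remap(p["pixels"].max(2),uv[:,:1],uv[:,1:],cv2.INTER_LINEAR)[:,0].astype(float); g[~ok]=np.nan
    g=g.reshape(A.shape); m=np.where(np.isfinite(g).mean(0)>.99,np.nanmax(np.where(np.isfinite(g),g,0),0),np.nan)  # line must be dark all along
    d=np.minimum(np.roll(m,16),np.roll(m,-16))/m       # +-8 deg neighbours
    d[(abs(AA-200)<26)]=np.nan
    if not np.isfinite(d).any(): return None,0
    i=np.nanargmax(d); s=np.arange(i-12,i+13)%720; hi=np.nanmin([m[(i-16)%720],m[(i+16)%720]])
    w=np.nan_to_num(np.clip(hi-m[s],0,None))
    w[w<.4*w.max()]=0; return AA[i]+.5*(w@np.arange(-12,13))/w.sum(), d[i]
def ang(p):
    a,c=tongue(p); return (None,c) if a is None else ((a-PT+180)%360-180,c)
E
python3 - <<'E' 2>&1 | grep -v Warn
from h import *
t=r.get_image("top"); k=np.array(t["camera_from_world"])
for uv in ((300,290),(420,240),(360,380)): print(uv,world(t,uv,.53).round(3))
r.move_linear(pol(.085,88,.14),vel=.2)
r.move_to(PR(.14),QY)
p=wrist(); print(tongue(p),ang(p))
r.move_linear(PR(.095),vel=.2); p=wrist(); print(tongue(p),ang(p))
cv2.imwrite("pics/hover.png",p["pixels"][:,:,::-1])
r.move_linear(PR(.053),vel=.1); p=wrist(); print(tongue(p),ang(p)); o=r.get_obs();print(o["t"])
E
```

```text
(300, 290) [ 0.356 -0.038  0.53 ]
(420, 240) [ 0.415 -0.201  0.53 ]
(360, 380) [ 0.239 -0.111  0.53 ]
(np.float64(72.15625), np.float64(1.1304347826086956)) (np.float64(-79.84375), np.float64(1.1304347826086956))
(np.float64(257.79931972789115), np.float64(1.2307692307692308)) (np.float64(105.79931972789115), np.float64(1.2307692307692308))
(np.float64(239.55530891601924), np.float64(5.230769230769231)) (np.float64(87.55530891601927), np.float64(5.230769230769231))
15.7333
```

View pics/hover.png

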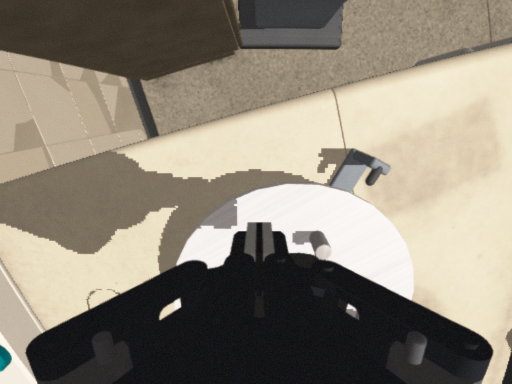

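The hover view shows the front half of the platter, with the pointer at (372,170). The tongue will be visible from about 95° to 175°, just before it reaches the pointer. I'll take static references, then flick.

```bash
cat >> h.py <<'E'
def prof(p):
    A,B=np.meshgrid(np.radians(AA),RR)
    P=np.stack([C0[0]+B*np.cos(A),C0[1]+B*np.sin(A),np.full_like(A,.05)],-1).reshape(-1,3)
    M=np.array(p["camera_from_world"]); K=np.array([[p["fx"],0,p["cx"]],[0,p["fy"],p["cy"]],[0,0,1]])
    uv=cv2.projectPoints(P,cv2.Rodrigues(M[:3,:3])[0],M[:3,3].copy(),K,np.array(p["D"],float))[0].reshape(-1,2).astype(np.float32)
    ok=(P@M[2,:3]+M[2,3]>.03)&(uv[:,0]>1)&(uv[:,0]<510)&(uv[:,1]>1)&(uv[:,1]<382)
    g=cv2.remap(p["pixels"].max(2),uv[:,:1],uv[:,1:],cv2.INTER_LINEAR)[:,0].astype(float); g[~ok]=0
    g=g.reshape(A.shape); return np.percentile(g,90,axis=0),g.min(0)   # dark all along / bright all along
def see(p,ref):
    """tongue angle relative to the pointer, deg, or None"""
    m,_=prof(p); V=ref[1]>70; q=np.where(V,m/np.maximum(ref[0],1),1.)
    w=np.clip(.75-q,0,None); i=w.argmax()
    if w[i]<.1: return None
    s=np.arange(i-12,i+13)%720
    if not V[s].all(): return None
    a=AA[i]+.5*(w[s]@np.arange(-12,13))/w[s].sum()
    return (a-PT+180)%360-180
E
python3 - <<'E'
from h import *
refs={}
for z in (.053,.095):
    r.move_linear(PR(z),vel=.15); p=wrist(); refs[str(z)]=np.array(prof(p))
    V=refs[str(z)][1]>70; print(z,"visible deg",[(AA[g[0]],AA[g[-1]]) for g in np.split(np.where(V)[0],np.where(np.diff(np.where(V)[0])>1)[0]+1) if len(g)])
np.savez("refs.npz",**refs)
L=lambda s,z: [C0[0]+.058*np.cos(np.radians(88))+s*np.cos(np.radians(178)),C0[1]+.058*np.sin(np.radians(88))+s*np.sin(np.radians(178)),z]
r.move_linear(PR(.12),vel=.2); r.move_to(L(-.05,.12),QY); r.move_linear(L(-.05,.058),vel=.15)
t0=r.get_obs()["t"]; r.move_linear(L(.08,.058),vel=.1); t1=r.get_obs()["t"]
r.move_linear(L(.08,.12),vel=.2); r.move_linear(PR(.095),vel=.2)
print("flick",t0,t1,"hover",r.get_obs()["t"])
D=[]
for k in range(12):
    t=r.get_obs()["t"]; p=wrist(); D.append((t,see(p,refs["0.095"]))); r.sleep(.1)
print([(round(t,3),None if a is None else round(float(a),1)) for t,a in D])
E
```

```text
0.053 visible deg [(np.float64(122.0), np.float64(190.0))]
0.095 visible deg [(np.float64(101.5), np.float64(201.0)), (np.float64(207.0), np.float64(212.0)), (np.float64(225.5), np.float64(243.5))]
flick 18.0333 19.4833 hover 20.5583
[(20.558, None), (20.708, None), (20.858, None), (21.008, -35.8), (21.158, -14.1), (21.308, 7.2), (21.458, 28.0), (21.608, None), (21.758, None), (21.908, None), (22.058, None), (22.208, None)]
```

The flick gave about 2.5 rad/s. I'll follow it through the next turns and fit the coasting.

```bash
cat >> h.py <<'E'
import json
from scipy.optimize import least_squares, brentq
def th(x,t):
    """coast: x=(theta0 rad,w0,tau,c) at time TZ"""
    a,w,tau,c=x; k=c*tau; e=np.exp(-t/tau); return a+(w+k)*tau*(1-e)-k*t
def om(x,t): return (x[1]+x[3]*x[2])*np.exp(-t/x[2])-x[3]*x[2]
def fit(D,x0):
    D=np.array(D)
    f=lambda x: np.r_[(th(x,D[:,0])-D[:,1])/.01,(x[2]-12)/1.5,(x[3]-.05)/.01]
    s=least_squares(f,x0,x_scale=[1,1,10,.05]); return s.x,(th(s.x,D[:,0])-D[:,1])
def add(D,x,t,deg):
    p=th(x,t); a=np.radians(deg); D.append((t,float(a+2*np.pi*np.round((p-a)/2/np.pi))))
E
cat > track.py <<'E'
from h import *
import sys
TZ=21.0; ref=np.load("refs.npz")["0.095"]
try: D,x=json.load(open("D.json"))
except FileNotFoundError:
    x=[-.64,2.5,12,.05]; D=[]
    for t,a in ((21.008,-35.8),(21.158,-14.1),(21.308,7.2),(21.458,28.0)): add(D,x,t-TZ,a)
    x,_=fit(D,x)
while True:
    now=r.get_obs()["t"]-TZ; n=np.ceil(th(x,now+.1)/2/np.pi+.13)      # turn whose approach is still ahead
    if th(x,200 if False else 12*np.log(om(x,0)/(12*.05)+1))<2*np.pi*n: print("no more turns"); break
    w=lambda a: brentq(lambda t: th(x,t)-(2*np.pi*n+np.radians(a)),now,now+12)
    tp=w(0)
    if om(x,tp)<float(sys.argv[1]): print("next pass slow:",n,"t",tp+TZ,"w",om(x,tp),"now",now+TZ); break
    for a in (-38,-18,2,22):
        t=r.get_obs()["t"]-TZ; d=w(a)-t
        if d>0: r.sleep(d)
        t=r.get_obs()["t"]-TZ; s=see(wrist(),ref)
        if s is not None: add(D,x,t,s)
    x,e=fit(D,x); x=list(x); print(n,"t",round(tp+TZ,2),"w",om(x,tp).round(3),np.round(x,4),"res deg",np.degrees(e[-4:]).round(2))
json.dump((D,x),open("D.json","w"))
nn=np.arange(1,8); te=x[2]*np.log((x[1]+x[2]*x[3])/(x[2]*x[3])); print("stops at",th(x,te)/2/np.pi,"turns, t",te+TZ)
for k in nn:
    if th(x,te)>2*np.pi*k: t=brentq(lambda t: th(x,t)-2*np.pi*k,0,te); print(k,round(t+TZ,2),om(x,t).round(3))
E
python3 track.py 1.2
```

```text
1.0 t 24.22 w 1.594 [-0.6395  2.5287  8.6638  0.0553] res deg [-0.33 -0.06  0.03  0.09]
next pass slow: 2.0 t 31.34420021546126 w 0.43217043046818254 now 24.4917
stops at 2.1711248671116934 turns, t 36.91244867698327
1 24.46 1.538
2 31.34 0.432
```

```bash
cat > brake.py <<'E'
from h import *
TZ=21.0; R_=np.load("refs.npz"); D,x=json.load(open("D.json"))
r.move_linear(PR(.060),vel=.1); t0=r.get_obs()["t"]; r.move_linear(PR(.0558),vel=.05); T=r.get_obs()["t"]-t0
r.move_linear(PR(.053),vel=.05); lag=.62*T+.02; print("T",T,"lag",lag)
goal=4*np.pi
t_at=lambda a: brentq(lambda t: th(x,t)-(goal+np.radians(a)),0,x[2]*np.log((x[1]+x[2]*x[3])/(x[2]*x[3])))
r.sleep(max(0,t_at(-32)-(r.get_obs()["t"]-TZ)))
k=0
while True:
    t=r.get_obs()["t"]-TZ; s=see(wrist(),R_["0.053"])
    if s is not None: add(D,x,t,s); x,e=fit(D,x); k+=1
    now=r.get_obs()["t"]-TZ; left=t_at(0)-lag-now
    if left<.25 and k>=3 or left<.05: break
    if t>14: raise SystemExit("lost it")
    r.sleep(.1)
r.sleep(max(0,left)); tf=r.get_obs()["t"]-TZ
r.move_linear(PR(.0489),vel=.05); tg=r.get_obs()
print("k",k,np.round(x,3),"res",np.degrees(e[-6:]).round(2),"fire",tf+TZ,"w",om(x,tf).round(3),"end",tg["t"],np.round(tg["contact_force"],1))
for i in range(2): print(see(wrist(),R_["0.053"])); r.sleep(.1)
E
python3 brake.py
```

```text
T 0.25 lag 0.175
k 6 [-0.644  2.553  8.436  0.062] res [-0.12 -0.06 -0.   -0.02  0.1   0.1 ] fire 31.9833 w 0.315 end 32.2333 [-4.6 -0.8 21. ]
-1.7716577407048533
-1.795531822741708
```

```bash
python3 - <<'E'
from h import *
p=wrist(); o=r.get_obs(); print(o["t"],np.round(o["contact_force"],1))
q=(.44,-.03); b=np.ascontiguousarray(rect(p,c=q,half=.04,n=600)[:,:,::-1])
for ang_,col in ((150,(0,0,255)),(152,(0,255,0))):
    e=[C0+k*np.array([np.cos(np.radians(ang_)),np.sin(np.radians(ang_))]) for k in (.07,.135)]
    e=[(int(300+(q[1]-y)*7500),int(300+(q[0]-x)*7500)) for x,y in e]; cv2.line(b,*e,col,1)
cv2.imwrite("pics/al.png",b)
E
```

```text
32.5833 [-4.6 -1.1 20.3]
```

View pics/al.png

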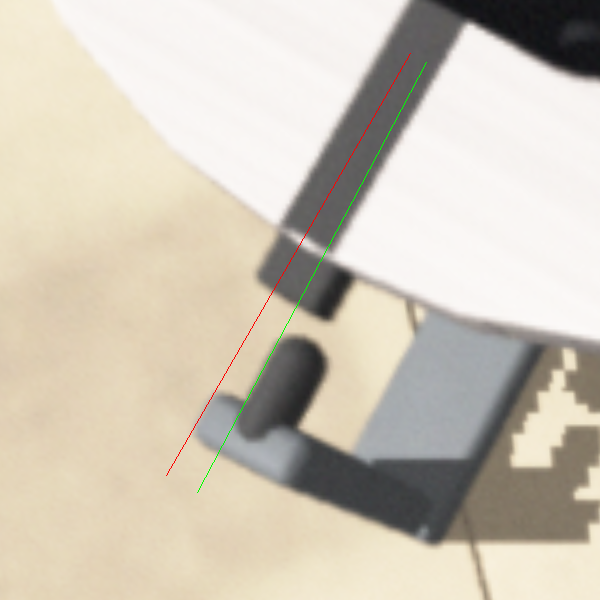

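The tongue stopped about 1.8° short of the pointer: the tongue axis lies on the red 150° line and the pin on 152°, allowing for parallax. I'll finish within the same braking contact by easing the pressed fingertip round by that amount, then lift.

```bash
python3 - <<'E'
from h import *
ref=np.load("refs.npz"); a=200.
for k in range(3):
    s=see(wrist(),ref["0.053"]); print(k,s,np.round(r.get_obs()["contact_force"],1))
    if abs(s)<.4: break
    a-=s; r.move_linear(pol(.085,a,.0489),vel=.01); r.sleep(.2)
r.move_linear(pol(.085,a,.0496),vel=.01); r.move_linear(pol(.085,a,.053),vel=.03)
r.move_linear(pol(.085,a,.095),vel=.1); r.sleep(.5)
print(see(wrist(),ref["0.095"])); r.sleep(.3); print(see(wrist(),ref["0.095"]))
r.move_to([.44,-.10,.19],Q); p=wrist(); c,_=mat_centre(rect(p,z=.051),(.535,-.08)); print(c,tongue(p),r.get_obs()["t"])
q=(.44,-.03); b=np.ascontiguousarray(rect(p,c=q,half=.04,n=600)[:,:,::-1]); cv2.imwrite("pics/al2.png",b)
E
```

```text
0 -1.806187997218018 [-5.1 -2.2 20.9]
1 0.008550511513647052 [-4.1 -0.7 19. ]
-1.0444684004851013
-1.0168770764119586
[ 0.53342784 -0.07969552] (np.float64(150.95454545454547), np.float64(2.1196581196581197)) 36.7417
```

View pics/al2.png

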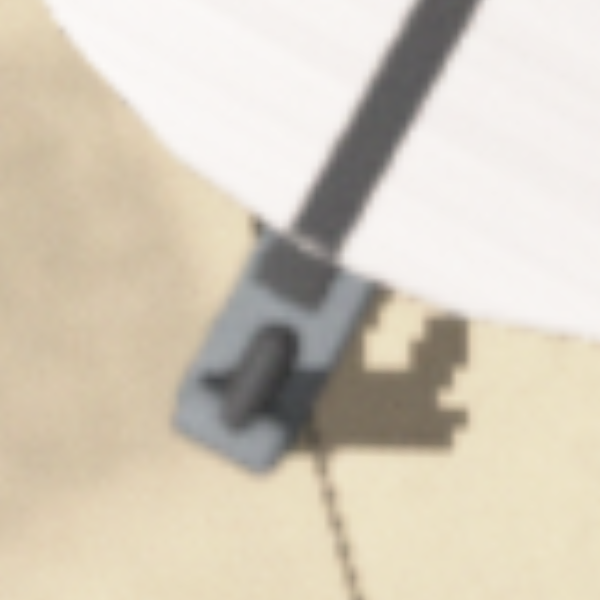

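The platter is standing still, with the tongue about 1° (under 2 mm) from the pointer's centreline. The hand is clear and touching nothing, so I'm handing in.

```bash
python3 - <<'E'
from h import *
r.move_linear([.42,-.06,.28],vel=.2)
p=wrist(); print(tongue(p), r.get_obs()["t"])
print(r.hand_in())
E
```

```text
(np.float64(151.0204372623574), np.float64(2.2545454545454544)) 37.4417
the job is handed in; nothing more can be done
None
```

I flicked the platter counter-clockwise to about 2.5 rad/s and it swept freely past the pointer at least twice. I braked it on a later turn, but it stopped 1.8° short, so I eased it round with the fingertip still pressed; it now stands still about 1° (under 2 mm) short of the pointer, hand clear, handed in at about 37 s. I didn't check the small bystanders again afterwards.

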